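Open the green-tabbed card-index box

ROBOT

A 6-joint arm with a two-finger parallel gripper is mounted at the origin on the work surface. World frame = base frame: x ahead of the robot, y to its left, z up, the work surface at z = 0. Lengths are in m, angles in rad, forces in N, time in s.
With the tool pointing down it reaches from about 0.35 to 0.8 m from the base axis. Payload 7.3 kg.
Tool frame: the origin (TCP) lies between the finger pads; the fingertips stand 25 mm ahead of it and the grasp point (between the pads) lies 6 mm ahead of it (r.tip_extent is the distance from the TCP to the fingertips, in m); z points along the fingers, y is the direction in which the jaws open and shut (so a half turn about z gives the same grasp; the last joint's range is limited). The gripper opens to 85 mm and grips with 20 to 120 N. Pads are 22 mm wide; open, the fingers measure 114 mm over their backs; the gripper's body (76 mm by 85 mm) begins 54 mm behind the grasp point. The pads swing forward as they close: fully open they stand 13 mm farther back than shut.
Start: joints at [1.061, 0.342, 1.524, -0, 1.275, -0.146], TCP at [0.187, 0.491, 0.256] pointing down, gripper open.
Joint ranges: [-2.53, 2.53], [-0.77, 2.02], [0.04, 2.7], [-1, 4.14], [0.28, 2.66], [-3.11, 3.11]. Speed limits (rad/s): [2.57, 2.57, 3.14, 3.14, 3.14, 3.14].

INTERFACE

Orientations are given as a unit quaternion [x, y, z, w].
In Python, from workcell import r, command_gripper, optics gives the robot as it stands. The module is installed in compiled form; this text tells all that it offers. Calls block until the motion is done:
- r.reach(position, orientation): joint-space move of the TCP to a pose.
- r.move_straight(position, orientation=None, speed=0.15, max_force=None): straight line of the TCP; orientation=None keeps the orientation; speed is the mean speed in m/s. With max_force (N) it stops when the force on the tool has changed by that much, and returns True; else False.
- r.movej(angles): joint-space move.
- command_gripper(opening, force=None): finger opening in m; force is the grip in N (None keeps the last); returns when the fingers have stopped.
- r.hold(seconds).
- r.solve_ik(position, orientation): joint angles nearest the present ones, or None.
- r.read_state(): the state.
- optics.get_image(name): name is "scene" or "top" or "wrist"; returns (picture, depth): 384x512x3 uint8, red, green, blue; 384x512 float32, m along the optical axis (not along the pixel's ray), 0 where there is no reading.
- optics.camera_model(name): a dict with "K" (3x3 intrinsics, pixels), "k1" (the pictures are not rectified: a ray, as slopes to the right and down, at radius r is drawn at 1 + k1 r^2 times it, then the intrinsics apply), "R" (3x3) and "t" (3): a world point X has camera coordinates R X + t; the wrist camera has in their place "tool_from_camera" (4x4, takes a point from camera to tool coordinates, whose origin is the TCP and whose axes are the flange's). Camera axes: x right, y down, z forward; pixel columns grow to the right and rows downward; lengths in m; the calibration is good to about 2 mm. A picture is of the moment at which its call begins: read the wrist's pose just before it. camera_model takes no time and is no camera call.
A pose or a line that the arm cannot do raises r.PlanningError and nothing moves.
- r.finish_job(): hands the job in, once; it reports no verdict.
The state is a dict: "time_s": time; "joint_positions": joint angles; "dq": joint speeds; "tau": joint torques, N m; "eef_pos": TCP position; "eef_rot": TCP orientation; "contact_force": force on the tool from outside, world axes, zero at the start; "torque": the same for the moment, N m; "grip_width": finger opening in m.
Only numpy, scipy, OpenCV 4.12 (cv2) and the standard library are available. Lean on these libraries where they do the work, as an engineer would, in place of code of your own. Each camera call takes 0.05 s, during which the arm holds its last target.

TASK

Open the card-index box with the green tab: press down its green release tab so that the lid springs up, then push the lid right back until it is fully open and stays there by itself. Nothing needs grasping, a fingertip does it all; do not lift either box or shove it along the desk, leave the orange-tabbed box shut, and leave the other things on the desk where they are.

Things in the scene. Friction and masses are not known exactly. Their poses are not given: they have to be found in the camera images.
- green_box: Grey steel card-index box with green tab and green panel on its lid, 140 mm deep (its x), 160 mm wide (its y), 95 mm tall without the lid; a loose box of about 2 kg standing on a thin black base that reaches 25 mm out in front of it. Origin: centre of its underside; its front, with the tab, faces its -x; z up.
- green_tab (a joint): Green release tab of this box, a rocker at the middle of the front's upper edge. 0 at rest, grows to 0.40 rad as its front end is pressed down; a spring returns it (about 2 N at the press point to start, 4 N fully down). Its hook holds the lid down and lets go at about 0.25 rad.
- green_tab_press (a point): Middle of the flat top of the green tab's press pad, where to push straight down: 40 mm in front of the box's front face, 87 mm above the table at rest. The pad is 28 mm wide (across the box); from the hook's 20 mm tall upright 28 mm behind this point it reaches 16 mm in front of it. The point sinks about 14 mm when fully pressed.
- green_lid (a joint): Hinge angle of this box's lid: 0 shut and latched, about 0.55 rad after the spring pin has lifted it, 1.90 rad fully open against its stop. Between 0.55 rad and upright (1.57) it falls back to 0.55 when let go; past upright it falls open by itself and stays. About 1 N at its front edge moves it.
- green_lid_edge (a point): Middle of the lid's front edge, on the underside. The lid is a 6 mm plate, 164 mm wide, 146 mm from hinge to this edge; it moves with the lid.
- green_lid_hinge (a point): Middle of the lid's hinge line, along the box's y, at the rear top edge of the box, 70 mm behind the box's centre and 95 mm above the table.
- orange_box: Grey steel card-index box with orange tab and orange panel on its lid, 140 mm deep (its x), 160 mm wide (its y), 95 mm tall without the lid; a loose box of about 2 kg standing on a thin black base that reaches 25 mm out in front of it. Origin: centre of its underside; its front, with the tab, faces its -x; z up.
- orange_tab (a joint): Orange release tab of this box, a rocker at the middle of the front's upper edge. 0 at rest, grows to 0.40 rad as its front end is pressed down; a spring returns it (about 2 N at the press point to start, 4 N fully down). Its hook holds the lid down and lets go at about 0.25 rad.
- orange_tab_press (a point): Middle of the flat top of the orange tab's press pad, where to push straight down: 40 mm in front of the box's front face, 87 mm above the table at rest. The pad is 28 mm wide (across the box); from the hook's 20 mm tall upright 28 mm behind this point it reaches 16 mm in front of it. The point sinks about 14 mm when fully pressed.
- orange_lid (a joint): Hinge angle of this box's lid: 0 shut and latched, about 0.55 rad after the spring pin has lifted it, 1.90 rad fully open against its stop. Between 0.55 rad and upright (1.57) it falls back to 0.55 when let go; past upright it falls open by itself and stays. About 1 N at its front edge moves it.
- orange_lid_edge (a point): Middle of the lid's front edge, on the underside. The lid is a 6 mm plate, 164 mm wide, 146 mm from hinge to this edge; it moves with the lid.
- orange_lid_hinge (a point): Middle of the lid's hinge line, along the box's y, at the rear top edge of the box, 70 mm behind the box's centre and 95 mm above the table.
- stamp: Dark wooden hand stamp, 32 mm diameter foot, 75 mm tall, standing between the boxes. Origin: centre of its foot.
- pen_pot: Dark round pen pot with pens, 76 mm diameter, 155 mm tall with the pens, behind the boxes. Origin: centre of its underside.
- stapler: Blue and black stapler, 130 x 36 x 44 mm, behind the boxes. Origin: centre of its underside, long along its x.
- tape: Black tape dispenser with a roll, 130 x 55 x 80 mm, behind the boxes. Origin: centre of its underside, long along its x.
- sanitizer: White bottle with a blue cap, 56 mm diameter, 150 mm tall, to the right. Origin: centre of its underside.
- notes: Yellow sticky-note block, 76 x 76 x 19 mm, to the left. Origin: centre of its underside.
- pen: Blue pen, 9 x 140 x 9 mm, lying on the desk between the robot and the boxes. Origin: centre of its underside, long along its y.

How it is judged:
On the way, in this order (a step that is already met when the one before it is completed fails the run):
1. the green tab is pressed down (value of joint green_tab above 0.15 rad and value of joint green_lid below 0.3 rad).
2. the green-tabbed box's lid has sprung up (value of joint green_lid above 0.35 rad), for 0.1 s.
At the end, for the whole second after the job is handed in: The green-tabbed box's lid rests fully open (over 1.8 of 1.9 rad) with its tab sprung back (under 0.08 rad); the orange-tabbed box is shut (lid under 0.05 rad); both boxes stand level (tilt under 0.06 rad), at rest, within 25 mm of where they started (value of joint green_lid above 1.8 rad and value of joint each of green_tab, orange_tab below 0.08 rad and value of joint orange_lid below 0.05 rad and distance of each of green_box, orange_box from where it was at the start of the episode below 0.025 m and linear speed of each of green_box, orange_box below 0.02 m/s and angle between each of green_box, orange_box's own z axis and vertical below 0.06 rad); the robot touches nothing.
It fails at once if the green-tabbed box is lifted, tipped or shoved more than 25 mm (height (world z) of green_box above 0.012 m or angle between green_box's own z axis and vertical above 0.15 rad or distance of green_box from where it was at the start of the episode above 0.025 m).
It fails at once if the orange-tabbed box is lifted, tipped or shoved more than 25 mm (height (world z) of orange_box above 0.012 m or angle between orange_box's own z axis and vertical above 0.15 rad or distance of orange_box from where it was at the start of the episode above 0.025 m).
It fails at once if the orange-tabbed box's tab is pressed or its lid opens (value of joint orange_tab above 0.12 rad or value of joint orange_lid above 0.08 rad).
It fails at once if another thing on the desk is lifted, or moved more than 25 mm (distance of any of stamp, pen_pot, stapler, tape, sanitizer, notes, pen from where it was at the start of the episode above 0.025 m).
It also fails if it takes over 42 s, if anything falls off the work surface, if the arm or the gripper's body presses on something with over 40 N, if the wrist force passes 120 N, or if a joint passes its speed limit or range.

## Working session

There is one attempt and no reset: what is moved stays moved. The work goes in short steps, each a Python script; the robot and the scene stay as the last script left them, time stands still between calls to the robot, and variables do not carry over. Pictures are saved under pics/ and viewed, and the job is handed in when it is done.

```bash
mkdir -p pics; cat > h.py <<'E'
import numpy as np, cv2
from workcell import r, command_gripper, optics
def px2w(name,u,v,d,m):
    K=m["K"];x=(u-K[0][2])/K[0][0];y=(v-K[1][2])/K[1][1]
    xu,yu=x,y
    for _ in range(20):
        s=1+m["k1"]*(xu*xu+yu*yu);xu,yu=x/s,y/s
    return np.array(m["R"]).T@(np.array([xu*d,yu*d,d])-np.array(m["t"]))
E
python3 - <<'E'
from h import *
for n in("scene","top"):
    im,d=optics.get_image(n);cv2.imwrite(f"pics/{n}0.png",im[...,::-1]);np.save(f"{n}0.npy",d)
    m=optics.camera_model(n);print(n,m)
print(r.tip_extent,r.read_state())
E
```

```text
scene {'K': array([[351.39627814,   0.        , 254.7103901 ],
       [  0.        , 351.39627814, 192.48084243],
       [  0.        ,   0.        ,   1.        ]]), 'k1': 0.03023989215036245, 'R': array([[ 0.8425387 ,  0.53861103, -0.00516691],
       [ 0.33720264, -0.53491124, -0.77470274],
       [-0.42002728,  0.65097475, -0.63230449]]), 't': array([-0.49283946, -0.12278691,  1.36953807])}
top {'K': array([[392.22492347,   0.        , 255.93672796],
       [  0.        , 392.22492347, 192.73587419],
       [  0.        ,   0.        ,   1.        ]]), 'k1': -0.09413504007271181, 'R': array([[-0.02709613, -0.99963178, -0.00144846],
       [-0.99051973,  0.02704429, -0.13468212],
       [ 0.1346717 , -0.00221464, -0.9908878 ]]), 't': array([0.01070905, 0.58546684, 1.32603188])}
0.025 {'time_s': 0.1, 'joint_positions': array([ 1.06099666e+00,  3.42636098e-01,  1.52493348e+00, -6.39254976e-06,
        1.27542741e+00, -1.46006933e-01]), 'dq': array([ 7.20117453e-05, -1.02109018e-03, -1.73425454e-03,  1.35606947e-03,
        1.97973620e-04,  1.34066755e-03]), 'tau': array([ 1.88938226e-03, -4.34453380e+01, -2.46489376e+01, -3.37163556e-05,
        4.69758481e-03, -2.05701201e-05]), 'eef_pos': array([0.18662427, 0.49034962, 0.25570006]), 'eef_rot': array([ 1.80894018e-01,  9.83502344e-01, -6.65743576e-04, -2.23245954e-04]), 'contact_force': array([ 0.18124031, -0.33155763,  0.42793789]), 'torque': array([0.01440642, 0.03794978, 0.03339732]), 'grip_width': 0.085152992227191}
```

View pics/scene0.png

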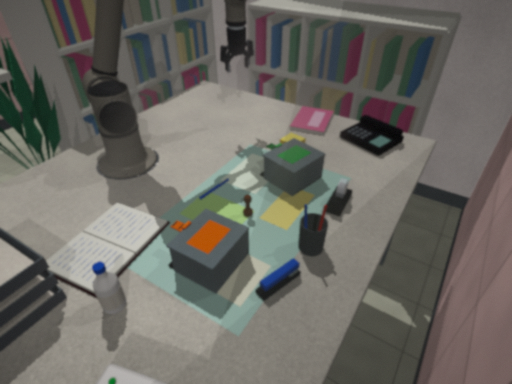

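View pics/top0.png

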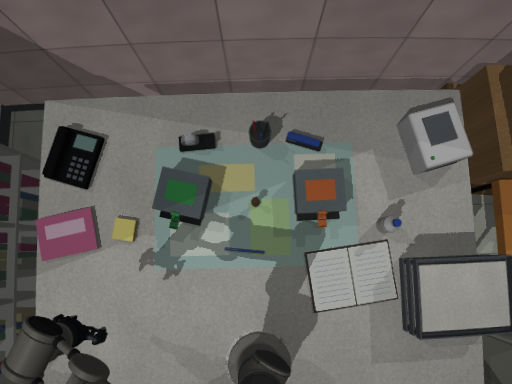

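```bash
python3 -c "
import cv2
a=cv2.imread('pics/top0.png');cv2.imwrite('pics/top0c.png',cv2.resize(a[60:210,130:330],None,fx=4,fy=4,interpolation=cv2.INTER_CUBIC))"
```

```text
(no output)
```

View pics/top0c.png

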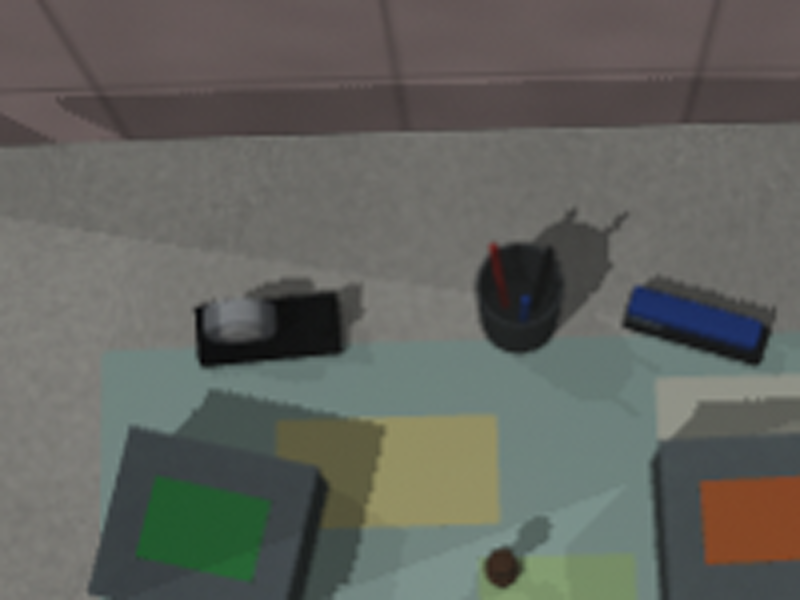

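The green box is at about (182,195) in the top picture, with its tab at (175,220). The orange box is at (320,192), the tape behind green at (197,142), and the notes at (125,229). Next I'll get the lid rectangle from depth and enlarge the tab.

```bash
python3 - <<'E'
from h import *
m=optics.camera_model("top");d=np.load("top0.npy");im=cv2.imread("pics/top0.png")
cv2.imwrite('pics/tab.png',cv2.resize(im[160:240,140:240],None,fx=8,fy=7.5,interpolation=cv2.INTER_CUBIC)[:600])
def W(u0,u1,v0,v1):
    return np.array([[*px2w("top",u,v,d[v,u],m),u,v,*im[v,u]] for v in range(v0,v1) for u in range(u0,u1) if d[v,u]>0])
P=W(140,240,160,240)
lid=P[(P[:,2]>.09)&(P[:,2]<.115)&(P[:,5:].max(1)>0)]
g=(P[:,6]>1.4*P[:,7])&(P[:,6]>1.3*P[:,5])
tab=P[g&(P[:,2]>.06)&(P[:,4]>211)]
pan=P[g&(P[:,2]>.08)&(P[:,4]<208)]
print("panel",pan[:,:3].mean(0),len(pan),cv2.minAreaRect(pan[:,:2].astype(np.float32)*1000))
print("tab",tab[:,:3].mean(0),tab[:,:3].min(0),tab[:,:3].max(0),len(tab));print(tab[:,:5].round(3)[::3])
L=lid[lid[:,4]<212]
print("lid",L[:,:3].mean(0),len(L),cv2.minAreaRect(L[:,:2].astype(np.float32)*1000))
E
```

```text
panel [0.58751798 0.24629024 0.1039075 ] 628 ((587.446533203125, 246.244140625), (101.26319122314453, 71.00755310058594), 74.8473892211914)
tab [0.49387155 0.269252   0.09157635] [0.4677063  0.2501821  0.08238291] [0.52017963 0.28797949 0.11158027] 136
[[5.20e-01 2.77e-01 1.06e-01 1.71e+02 2.12e+02]
 [5.20e-01 2.67e-01 1.07e-01 1.74e+02 2.12e+02]
 [5.16e-01 2.73e-01 1.09e-01 1.72e+02 2.13e+02]
 [5.16e-01 2.61e-01 1.05e-01 1.76e+02 2.13e+02]
 [5.13e-01 2.77e-01 1.07e-01 1.71e+02 2.14e+02]
 [5.13e-01 2.67e-01 1.06e-01 1.74e+02 2.14e+02]
 [5.13e-01 2.58e-01 1.04e-01 1.77e+02 2.14e+02]
 [5.12e-01 2.79e-01 8.40e-02 1.72e+02 2.15e+02]
 [5.10e-01 2.64e-01 1.06e-01 1.75e+02 2.15e+02]
 [5.10e-01 2.54e-01 1.05e-01 1.78e+02 2.15e+02]
 [5.08e-01 2.74e-01 8.80e-02 1.73e+02 2.16e+02]
 [5.08e-01 2.65e-01 8.70e-02 1.76e+02 2.16e+02]
 [5.07e-01 2.53e-01 9.20e-02 1.79e+02 2.16e+02]
 [5.05e-01 2.72e-01 8.40e-02 1.74e+02 2.17e+02]
 [5.04e-01 2.61e-01 8.60e-02 1.77e+02 2.17e+02]
 [5.01e-01 2.81e-01 8.80e-02 1.71e+02 2.18e+02]
 [5.01e-01 2.71e-01 8.80e-02 1.74e+02 2.18e+02]
 [5.01e-01 2.61e-01 8.60e-02 1.
[... 805 characters left out ...]
8.50e-02 1.75e+02 2.24e+02]
 [4.78e-01 2.86e-01 8.40e-02 1.70e+02 2.25e+02]
 [4.78e-01 2.75e-01 8.70e-02 1.73e+02 2.25e+02]
 [4.78e-01 2.64e-01 9.00e-02 1.76e+02 2.25e+02]
 [4.75e-01 2.85e-01 8.80e-02 1.70e+02 2.26e+02]
 [4.75e-01 2.75e-01 8.80e-02 1.73e+02 2.26e+02]
 [4.74e-01 2.64e-01 9.00e-02 1.76e+02 2.26e+02]
 [4.72e-01 2.85e-01 8.60e-02 1.70e+02 2.27e+02]
 [4.71e-01 2.75e-01 8.60e-02 1.73e+02 2.27e+02]
 [4.71e-01 2.64e-01 9.20e-02 1.76e+02 2.27e+02]
 [4.68e-01 2.76e-01 8.30e-02 1.73e+02 2.28e+02]
 [4.68e-01 2.65e-01 8.50e-02 1.76e+02 2.28e+02]]
lid [0.59058208 0.24741246 0.10330387] 2040 ((586.8946533203125, 246.63015747070312), (167.540283203125, 147.0733642578125), 75.87474060058594)
```

View pics/tab.png

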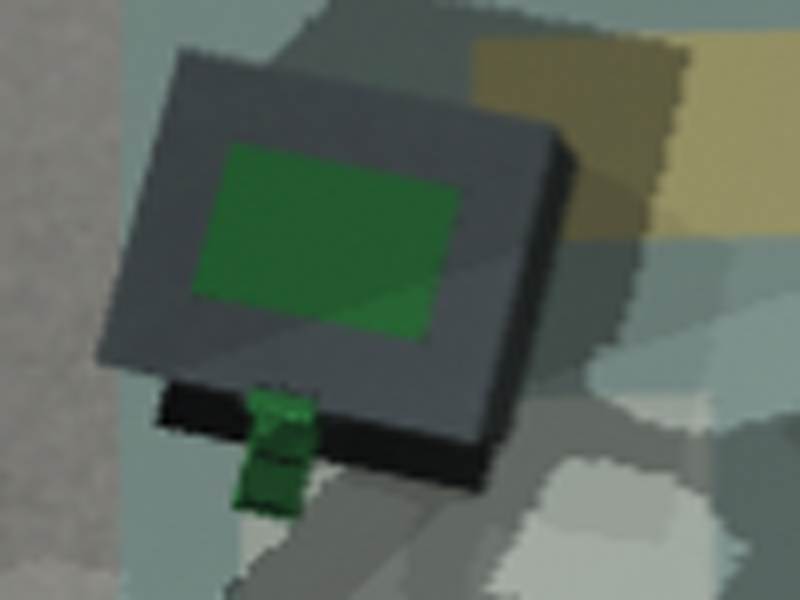

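Green box: yaw is about -14.5° and its centre about (0.590, 0.246). The press point comes out near (0.4835, 0.273), which agrees with the tab pixels. I'll check reachability before moving.

```bash
cat >> h.py <<'E'
from scipy.spatial.transform import Rotation as Ro
YAW=np.deg2rad(-14.5);C=np.array([.590,.2457,0])
B=Ro.from_euler('z',YAW).as_matrix()
def ori(tilt,flip):   # tool z = (sin t,0,-cos t) in box frame, tool y along +-box y
    z=np.array([np.sin(tilt),0,-np.cos(tilt)]);y=np.array([0,-1. if flip else 1.,0]);x=np.cross(y,z)
    return Ro.from_matrix(B@np.column_stack([x,y,z])).as_quat(), B@z
def tcp(pbox,tilt,flip,ext):  # box-frame tip position -> TCP pos, quat
    q,z=ori(tilt,flip); return C+B@np.array(pbox)-ext*z, q
def arc(rad,th): return [.070-rad*np.cos(th),0,.095+rad*np.sin(th)]
E
python3 - <<'E'
from h import *
for f in(0,1):
  print(f)
  for t,p in [(.35,(-.108,0,.14)),(.35,(-.108,0,.07)),(.785,(-.18,0,.2)),(.785,(-.1,0,.13)),(.785,arc(.11,.6)),(.785,arc(.11,1.2)),(.785,arc(.11,1.8))]:
    pos,q=tcp(p,t,f,.025);s=r.solve_ik(pos,q);print(t,pos.round(3),None if s is None else np.round(s,2))
E
```

```text
0
0.35 [0.477 0.275 0.163] [ 0.51  0.39  1.79 -0.36  0.73 -0.57]
0.35 [0.477 0.275 0.093] [ 0.51  0.5   1.86 -0.45  0.57 -0.45]
0.785 [0.399 0.295 0.218] None
0.785 [0.476 0.275 0.148] None
0.785 [0.553 0.255 0.175] None
0.785 [0.602 0.243 0.215] None
0.785 [0.665 0.226 0.22 ] [ 0.39  0.5   1.64 -0.97  0.54 -0.19]
1
0.35 [0.477 0.275 0.163] [ 0.51  0.39  1.79 -0.36  0.73  2.57]
0.35 [0.477 0.275 0.093] [ 0.51  0.5   1.86 -0.45  0.57  2.69]
0.785 [0.399 0.295 0.218] None
0.785 [0.476 0.275 0.148] None
0.785 [0.553 0.255 0.175] None
0.785 [0.602 0.243 0.215] None
0.785 [0.665 0.226 0.22 ] [ 0.39  0.5   1.64 -0.97  0.54  2.95]
```

```bash
python3 - <<'E'
from h import *
for t in (.4,.45,.5,.55,.6,.65):
  print(t,[None if (s:=r.solve_ik(*tcp(p,t,0,.025))) is None else np.round(s[3:5],2).tolist() for p in [(-.15,0,.2),(-.12,0,.2),(-.1,0,.15),(-.05,0,.15),(-.04,0,.14),arc(.12,.6),arc(.12,.9),arc(.12,1.2),arc(.12,1.5),arc(.12,1.8)]])
E
```

```text
0.4 [[-0.4, 0.84], [-0.39, 0.84], [-0.42, 0.72], [-0.39, 0.73], [-0.39, 0.71], [-0.36, 0.76], [-0.32, 0.83], [-0.29, 0.89], [-0.27, 0.93], [-0.25, 0.95]]
0.45 [[-0.48, 0.81], [-0.46, 0.8], [-0.51, 0.68], [-0.47, 0.68], [-0.48, 0.66], [-0.44, 0.72], [-0.39, 0.78], [-0.35, 0.83], [-0.33, 0.87], [-0.3, 0.88]]
0.5 [[-0.56, 0.78], [-0.54, 0.77], [-0.61, 0.65], [-0.57, 0.64], [-0.58, 0.62], [-0.53, 0.67], [-0.47, 0.73], [-0.42, 0.78], [-0.39, 0.81], [-0.36, 0.82]]
0.55 [[-0.65, 0.76], [-0.63, 0.74], [-0.72, 0.62], [-0.68, 0.61], [-0.69, 0.59], [-0.63, 0.63], [-0.56, 0.69], [-0.5, 0.73], [-0.46, 0.75], [-0.43, 0.76]]
0.6 [[-0.75, 0.74], [-0.73, 0.72], [-0.84, 0.61], [-0.8, 0.59], [-0.82, 0.56], [-0.74, 0.6], [-0.66, 0.65], [-0.59, 0.68], [-0.55, 0.7], [-0.51, 0.71]]
0.65 [[-0.85, 0.73], [-0.84, 0.7], [-0.97, 0.6], [-0.93, 0.57], [-0.95, 0.55], [-0.87, 0.58], [-0.77, 0.62], [-0.7, 0.64], [-0.64, 0.66], [-0.6, 0.66]]
```

```bash
python3 - <<'E'
from h import *
command_gripper(0.0,20)
e=r.tip_extent;print(e)
T=.35
r.reach(*tcp((-.108,0,.150),T,0,e))
r.move_straight(tcp((-.108,0,.100),T,0,e)[0],speed=.08)
s=r.read_state();print(s["time_s"],s["eef_pos"],s["contact_force"],s["grip_width"])
im,d=optics.get_image("wrist");cv2.imwrite("pics/w1.png",im[...,::-1])
im,d=optics.get_image("top");cv2.imwrite("pics/t1.png",cv2.resize(im[150:240,120:240,::-1],None,fx=6,fy=6))
E
```

```text
0.025
3.0333 [0.47737475 0.27514355 0.12381803] [ 0.13755918 -0.74958952  0.54696954] 6.455648570225809e-06
```

View pics/w1.png

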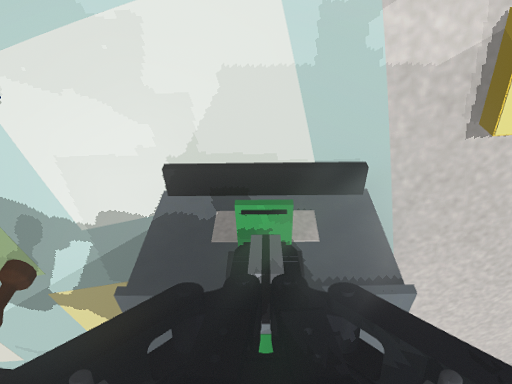

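View pics/t1.png

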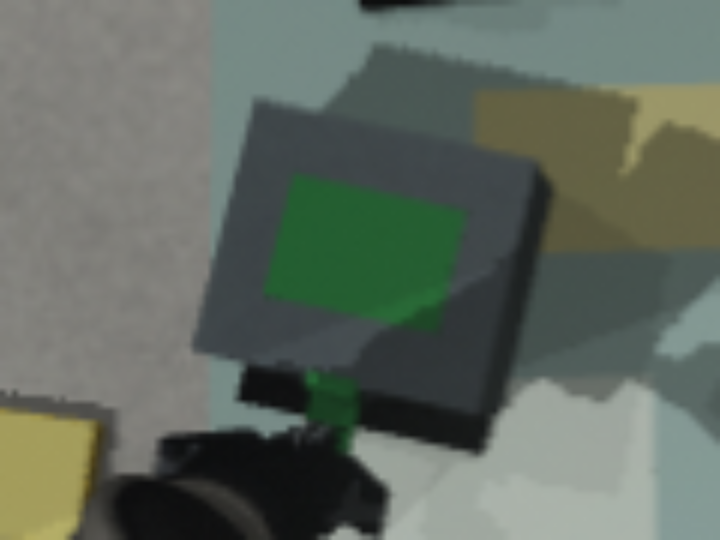

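The wrist view shows the fingertips at about (265,240). They are laterally centred on the green pad, which spans columns 235–293. I'll check the fore-aft position using the wrist depth.

```bash
python3 - <<'E'
from h import *
s=r.read_state();im,d=optics.get_image("wrist");m=dict(optics.camera_model("wrist"))
T=np.array(m["tool_from_camera"]);m["R"]=np.eye(3);m["t"]=np.zeros(3)
R=Ro.from_quat(s["eef_rot"]).as_matrix()
print(T.round(3))
def box(u,v):
    p=T[:3,:3]@px2w("w",u,v,d[v,u],m)+T[:3,3]; w=R@p+s["eef_pos"]; return B.T@(w-C)
for u,v in [(240,204),(288,204),(265,204),(265,211),(240,220),(288,220),(240,235),(288,235),(264,165),(180,215),(130,300),(400,300),(265,190)]:
    print(u,v,im[v,u],(box(u,v)*1000).round(1))
E
```

```text
[[ 0.    -0.956 -0.292  0.075]
 [ 1.     0.     0.     0.001]
 [-0.    -0.292  0.956 -0.118]
 [ 0.     0.     0.     1.   ]]
240 204 [ 56 133  77] [-127.4  -11.    88.9]
288 204 [ 63 142  83] [-126.2   11.7   87.5]
265 204 [ 57 137  79] [-126.8    0.8   88.3]
265 211 [41 48 45] [-123.4    0.8   89.3]
240 220 [ 61 152  86] [-116.7  -11.5   88.3]
288 220 [ 74 150  92] [-116.1   12.1   87.7]
240 235 [ 49 108  65] [-105.9  -12.    87.8]
288 235 [ 72 149  91] [-105.5   12.6   87.4]
264 165 [53 55 53] [-95.9   0.    6.5]
180 215 [73 78 81] [-69.7 -60.1  31.4]
130 300 [ 92  98 103] [-69.7 -73.9 102.6]
400 300 [114 122 126] [-70.9  74.8 103.4]
265 190 [47 50 48] [-74.4   0.8   8. ]
```

The box frame is confirmed to about 1 mm, so I'll press.

```bash
python3 - <<'E'
from h import *
T=.35;e=r.tip_extent
hit=r.move_straight(tcp((-.108,0,.073),T,0,e)[0],speed=.03,max_force=9)
s=r.read_state();print(hit,s["time_s"],(B.T@(s["eef_pos"]+e*ori(T,0)[1]-C)).round(4),s["contact_force"])
r.hold(.2)
im,d=optics.get_image("scene");cv2.imwrite("pics/s2.png",cv2.resize(im[90:250,200:400,::-1],None,fx=4,fy=3.75))
print(r.read_state()["contact_force"])
E
```

```text
False 4.2333 [-0.1076  0.0003  0.0735] [ 0.02133718 -0.99229199  5.59901053]
[ 0.79854587 -1.543015    6.28891386]
```

View pics/s2.png

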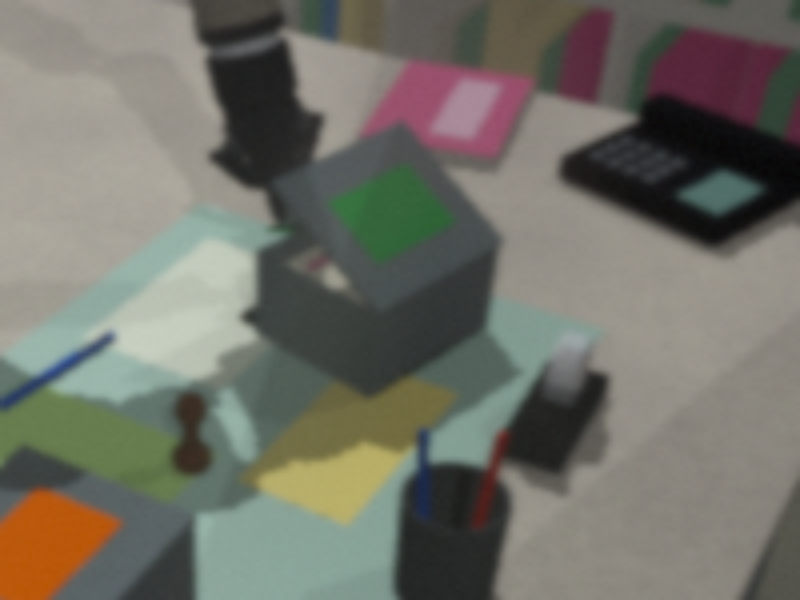

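The lid has sprung up to about 0.55 rad. I'll back off, tilt the tool to 0.6 rad and slide the tip under the lid edge.

```bash
python3 - <<'E'
from h import *
e=r.tip_extent
r.move_straight(tcp((-.125,0,.12),.35,0,e)[0],speed=.08)
r.move_straight(*tcp((-.15,0,.19),.6,0,e),speed=.12)
r.move_straight(*tcp((-.094,0,.200),.6,0,e),speed=.1,max_force=6)
h=r.move_straight(*tcp((-.049,0,.134),.6,0,e),speed=.06,max_force=6)
s=r.read_state();print(h,s["time_s"],(B.T@(s["eef_pos"]+e*ori(.6,0)[1]-C)).round(4),s["contact_force"])
im,d=optics.get_image("scene");cv2.imwrite("pics/s3.png",cv2.resize(im[90:250,200:400,::-1],None,fx=4,fy=3.75))
im,d=optics.get_image("wrist");cv2.imwrite("pics/w3.png",im[...,::-1])
E
```

```text
False 8.225 [-0.049   0.0002  0.1344] [ 0.40824232  0.18840595 -0.66784268]
```

View pics/s3.png

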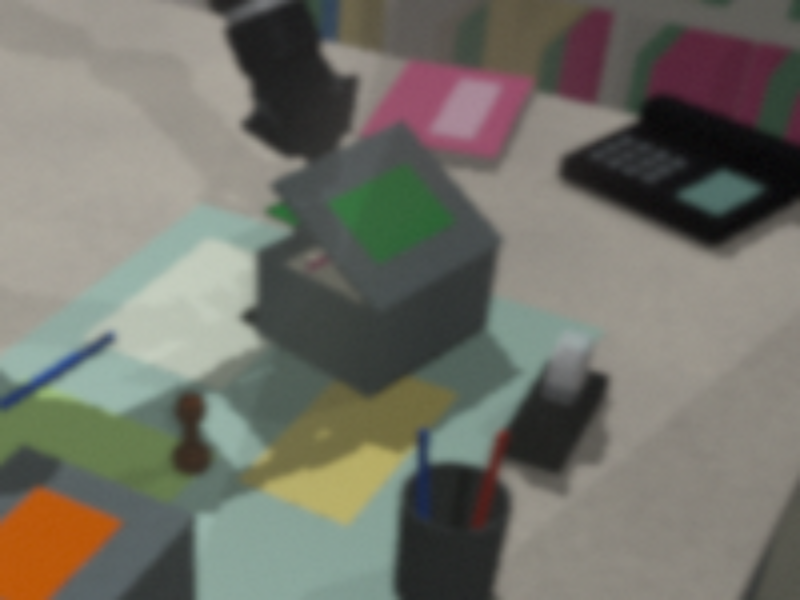

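View pics/w3.png

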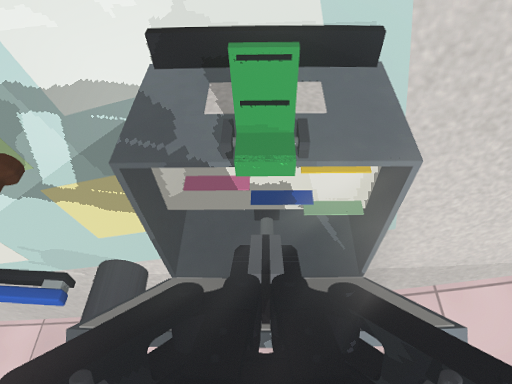

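In the wrist picture the lid edge (rows 280–330) lies behind the fingers and the tip is under the lid. The tab has sprung back and there is no contact. Now I'll sweep the arc.

```bash
python3 - <<'E'
from h import *
e=r.tip_extent
q,z=ori(.6,0); off=.011*np.array([np.cos(.6),0,np.sin(.6)])
for ph in np.linspace(.45,1.78,9):
    p=np.array(arc(.119,ph))-off
    h=r.move_straight(*tcp(p,.6,0,e),speed=.07,max_force=10)
    s=r.read_state();print(round(ph,2),h,round(s["time_s"],2),s["contact_force"].round(2))
    if h: break
im,d=optics.get_image("scene");cv2.imwrite("pics/s4.png",cv2.resize(im[90:250,200:400,::-1],None,fx=4,fy=3.75))
E
```

```text
0.45 False 8.57 [-1.13 -0.04  0.32]
0.62 False 9.01 [-0.49  0.44 -0.23]
0.78 False 9.44 [-0.91  0.3  -0.22]
0.95 False 9.88 [-1.29 -0.38 -0.26]
1.12 False 10.31 [-0.13  0.72  0.75]
1.28 False 10.74 [-0.87  0.36  0.51]
1.45 False 11.18 [-0.86 -0.2   0.52]
1.61 False 11.61 [ 0.22 -0.61 -0.08]
1.78 False 12.04 [-0.52  0.35  0.1 ]
```

View pics/s4.png

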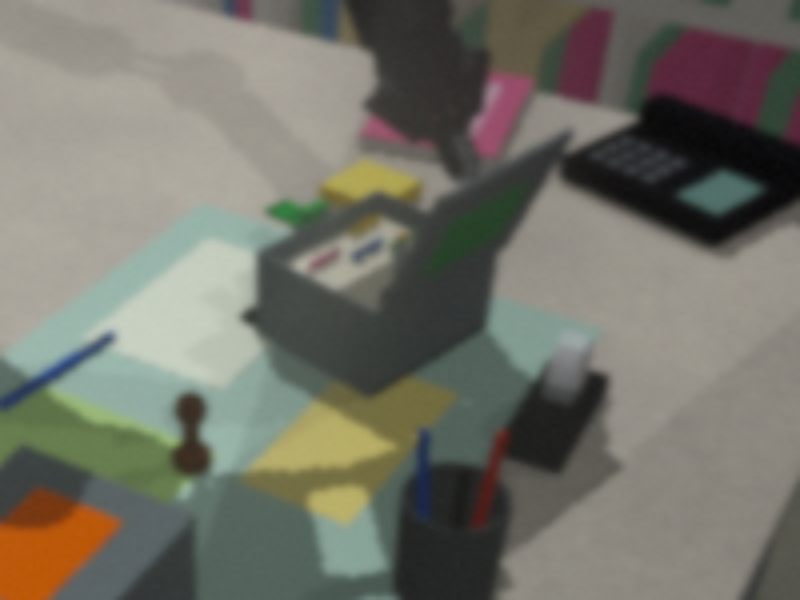

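The lid is past upright, so I'll retreat up and forward and then measure it.

```bash
python3 - <<'E'
from h import *
e=r.tip_extent
r.move_straight(*tcp((0.0,0,.26),.6,0,e),speed=.12)
r.move_straight(*tcp((-.16,0,.28),.4,0,e),speed=.15)
r.hold(.3)
s0=r.read_state();print(s0["time_s"],s0["contact_force"])
im,d=optics.get_image("scene");cv2.imwrite("pics/s5.png",cv2.resize(im[60:300,130:400,::-1],None,fx=2.9,fy=2.5))
im,d=optics.get_image("top");cv2.imwrite("pics/t5.png",im[100:260,100:360,::-1].repeat(3,0).repeat(3,1))
m=optics.camera_model("top")
P=np.array([B.T@(px2w("top",u,v,d[v,u],m)-C) for v in range(150,215) for u in range(140,240) if d[v,u]>0])
k=(P[:,2]>.115)&(P[:,2]<.24)&(abs(P[:,1])<.075)&(P[:,0]>.03)&(P[:,0]<.16);L=P[k]
print(len(L));c=L.mean(0);U,S,V=np.linalg.svd(L-c,full_matrices=False);print("normal",V[2],"angle",np.pi/2+np.arctan2(abs(V[2][2]),abs(V[2][0])))
for lo in np.arange(.115,.24,.02):
    b=L[(L[:,2]>=lo)&(L[:,2]<lo+.02)]; 
    if len(b): print(b.mean(0).round(4),len(b))
E
```

```text
14.5917 [-1.16260136  0.02030796 -0.04055171]
826
normal [-0.94553389 -0.01434359  0.32520751] angle 1.902062862352454
[0.0796 0.0002 0.1248] 144
[ 0.0863 -0.0007  0.1454] 135
[0.093  0.001  0.1642] 142
[ 0.0999 -0.0032  0.1846] 158
[ 0.1066 -0.007   0.2046] 143
[ 0.1145 -0.0377  0.2247] 93
[ 0.1192 -0.0536  0.2359] 11
```

View pics/s5.png

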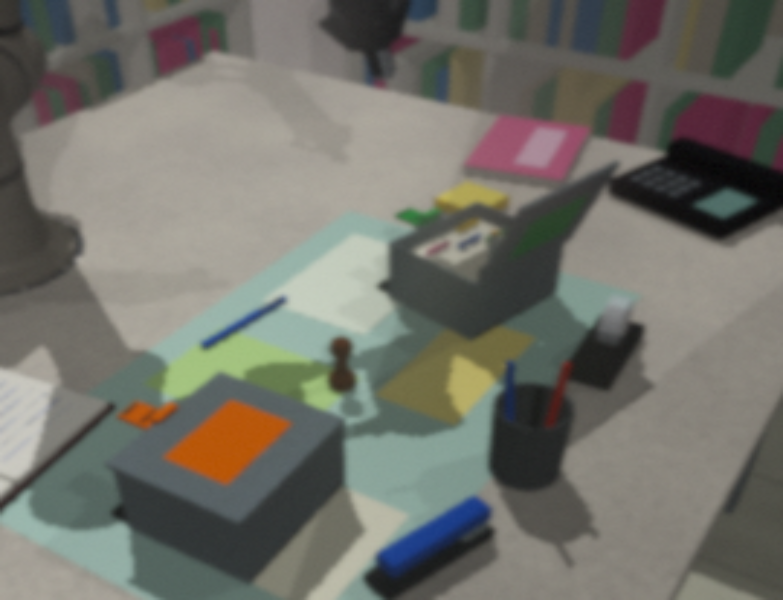

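View pics/t5.png

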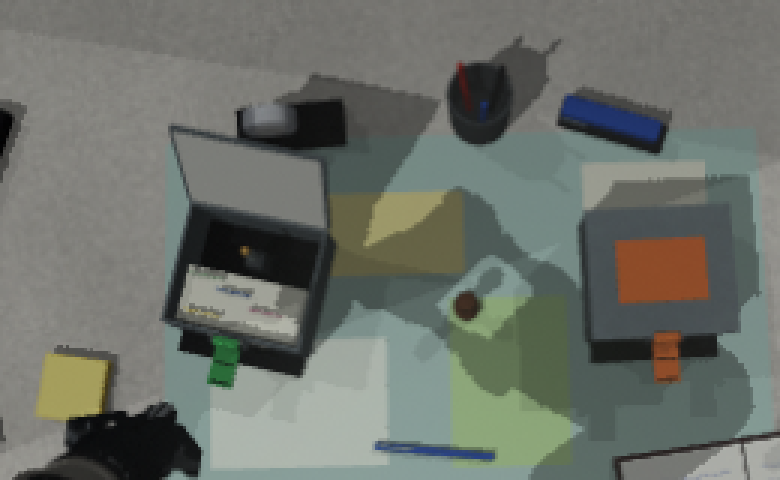

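The lid plane measures 1.90 rad. The orange box is shut, nothing else has moved, and the gripper is clear, so I'll hand in.

```bash
python3 -c "
from h import *
r.finish_job();print(r.read_state()['time_s'])"
```

```text
the job is handed in; nothing more can be done
the job is handed in; nothing more can be done
```

The green box is open and the job is handed in; the interface reports no verdict, so the result below rests on my own last checks.

I pressed the green tab with the closed fingertips at about 6 N and the lid sprang up. I then slid the tip under the lid's front edge and swept it back past upright, so it fell open by itself, and withdrew the gripper clear of everything.

Checks just before handing in, at about 14.6 s:
- **Lid:** the depth fit gives 1.90 rad, fully open.
- **Green tab:** it looks back at rest in the pictures. I did not measure its angle.
- **Orange box and the rest of the desk:** the orange box is shut, and nothing has visibly moved.
- **Forces:** the sweep showed no clear contact force, at most about 1.4 N, which is near the sensor noise.

No check failed or disagreed.

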